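Put the jar mill into its three-dot gear and shut the gate bar

ROBOT

A 6-joint arm with a two-finger parallel gripper is mounted at the origin on a cart in front of the work surface, level with it; the furniture and walls round the work are solid. World frame = base frame: x ahead of the robot, y to its left, z up, the work surface at z = 0. Lengths are in m, angles in rad, forces in N, time in s.
With the tool pointing down it reaches from about 0.425 to 1.125 m from the base axis. Payload 14.9 kg.
Tool frame: the origin (TCP) lies at the very end of the fingers, on their centre line; the grasp point (between the pads) lies 19 mm behind it; z points along the fingers, y is the direction in which the jaws open and shut (so a half turn about z gives the same grasp; the last joint's range is limited). The gripper opens to 91 mm and grips with 3 to 60 N. Pads are 32 mm wide; open, the fingers measure 118 mm over their backs; the gripper's body (76 mm by 178 mm) begins 60 mm behind the grasp point.
Start: joints at [-1.211, 0.379, 1.734, -0, 1.028, -0.033], TCP at [0.268, -0.647, 0.214] pointing down, gripper open.
Joint ranges: [-2.77, 2.77], [-0.74, 2.19], [0, 2.66], [-1.06, 4.2], [0.31, 2.87], [-3.08, 3.08]. Speed limits (rad/s): [1.89, 1.89, 2.39, 3.14, 3.14, 3.14].

INTERFACE

Orientations are given as [roll, pitch, yaw] about the fixed x, y, z axes, in that order (R = Rz(yaw) Ry(pitch) Rx(roll)).
In Python, from bench import r gives the robot as it stands. The module is installed in compiled form; this text tells all that it offers.
- The arm moves only by the tool play_rows, never from a script. Its argument "increments" is a list that holds one entry, the list of rows, each a list of 5 numbers: the closure in counts, from 0 (fully open) to 255 (shut), then the shift along the world's x, y, z in cm, then the turn about the world's z in degrees. A call has 1 to 10 rows; each row shifts and turns the commanded pose from where the row before left it; what a row does not reach is not made up. A row lasts 1/8 s, in which the tool goes at most 62.5 mm and 10.7 degrees, less where a joint would pass 70% of its speed; a pose out of reach is approached as far as the arm can. A call is refused whole if a number of a shift passes 6.25 or a number of a turn 10.7, either way. A call with a gripper value outside its range is refused whole. The fingers move at their own pace and stop on an object; "force" is the grip in N (left out, the last holds). Time passes only in rows, so rows that do not move let the fingers close. It gives the time, the measured TCP pose, the force and the opening at its end, in the units of the state.
- r.observe(): the state, without advancing time (a new reading comes with each control period).
- r.get_image(name): name is "side" or "top"; returns a dict with "color" (480x640x3 uint8, red, green, blue), "intrinsics" (3x3 intrinsics, pixels), "D" ([k1, k2, p1, p2, k3] as OpenCV has them; the pictures are not rectified), "rvec" (rotation vector, rad) and "tvec" (3), from world to camera coordinates, as OpenCV has them. Camera axes: x right, y down, z forward; pixel columns grow to the right and rows downward; lengths in m; the calibration is good to about 2 mm. A picture is of the moment at which its call begins. There is no depth.
- r.finish_job(): hands the job in, once; it reports no verdict.
The state is a dict: "t": time; "joints": joint angles; "joint_vel": joint speeds; "effort": joint torques, N m; "tool_pos": TCP position; "orientation": TCP orientation; "contact_force": force on the tool from outside, world axes, zero at the start; "torque": the same for the moment, N m; "gripper_width": finger opening in m.
Only numpy, scipy, OpenCV 4.12 (cv2) and the standard library are available. Lean on these libraries where they do the work, as an engineer would, in place of code of your own. Each camera call takes 0.05 s, during which the arm holds its last target.

TASK

Get the jar mill ready for its grinding run: push the gear lever through the H-shaped gate into the three-dot gear, the slot at the far right as seen from the front, until it is fully home, and then swing the gate bar with its post fully shut against its stop, so that the lever is locked in. Only push, with the closed fingertips or the outside of the fingers: never have the lever or the post between the fingers. Leave the jar and the tools lying around where they are.

Things in the scene. Friction and masses are not known exactly. Their poses are not given: they have to be found in the camera images.
- mill: Bench jar mill, fixed: grey gearbox (150x160, 130 high, foot 188x198), motor behind it (to x = 198 mm, 135 high), at its left a roller bed (150 wide, y = 114 to 356, 92 high) carrying a jar (top 182 high). Origin on the worktop under the middle of the gate; x points away from a person in front of it, y to their left, z up; turned up to 0.3 rad either way.
- gate (a point): Middle of the H, on top of the steel gate plate (110x148), 138 mm above the worktop; axes as the mill's. Two fore-and-aft slots, 15 wide, x = -22 to 22, centred at y = 14 and -14, joined at x = 0 by a neutral channel 15 wide along y; rigid walls, rounded corners at the channel. Punched dots number the gears: 1 far left, 2 near left, 3 far right, 4 near right.
- slot3_end (a point): Centre of the lever's stem when it is home in the far right slot (three dots), at the plate's top: x = 17, y = -14 mm of the gate.
- lever_pivot (a point): The lever's cross pivot, 88 mm above the worktop, 50 below the gate's middle. Knob centre from here, along the mill's axes: x = 0.105 sin(fore) cos(side), y = -0.105 sin(side), z = 0.105 cos(fore) cos(side). Home in the three-dot gear the knob is about 33 mm ahead of, 27 right of and 96 above this point.
- shift_fore (a joint): Fore-and-aft tilt of the gear lever, rad: 0 neutral, positive away from the front (+x of the mill). The slot ends stop it at about +-0.33; it can cross between the slots only within about 0.05 of 0. Friction alone (about 3 N at the knob) holds it where it is left. It starts somewhere along the left slot, -0.31 to 0.31.
- shift_side (a joint): Sideways tilt of the same lever, rad: positive to the right (-y of the mill). Left slot about -0.27, right slot about +0.27, with about 0.05 of play either way; the channel's ends stop it at about +-0.32. It starts at -0.265, in the left slot. Same friction.
- knob (a point): Centre of the lever's black ball knob, 28 mm across, on a steel stem 10 mm thick: 193 mm above the worktop when upright, about 184 in a gear. Its z axis runs up along the stem.
- gate_bar (a joint): Angle of the gate bar, rad: 0 shut, lying along the neutral channel against its stop; positive when swung open towards the front. Starts open at 0.7 to 1.2, clear of the left slot, the channel and the far right slot. Shut, it keeps the stem from leaving its gear. Friction (about 2 N at the post) holds it where it is left.
- bar_pivot (a point): Upright pivot of the gate bar, at x = 0, y = -60 mm of the mill, on top of the gate plate. The bar is flat dark steel, 18 wide, 6 thick, 1 mm above the plate, and reaches 84 mm from here in the direction (-sin, cos) of its angle, in the mill's axes.
- bar_post (a point): Centre of the top of the upright push post on the gate bar: 10 mm thick (12 at its head), 21 high above the bar, 30 mm from the bar's pivot, its top 166 mm above the worktop.
- jar: loose white jar lying on the rollers, 100 mm across, 150 mm long along the mill's y; origin on its underside, mid-length; leave alone
- screwdriver: loose screwdriver, 220x27x27, lying on the worktop in front of the gearbox; origin at the centre of its underside; leave alone
- flat_brush: loose flat brush, 222x65x16, on the worktop in front of the roller bed; origin at the centre of its underside; leave alone
- scraper: loose scraper with wooden handle, 197x60x25, on the worktop at the right of the gearbox; origin at the centre of its underside; leave alone
- marker: loose marker, 132x17x17, on the worktop at the right front of the gearbox; origin at the centre of its underside; leave alone
- wing_nut: loose brass wing nut, 22x56x17, on the worktop behind the gearbox, at the left of the motor; origin at the centre of its underside; leave alone
- mallet: loose rubber mallet, 272x75x55, on the worktop at the far right; origin at the centre of its underside; leave alone

How it is judged:
By the outcome, as a careful person would: the job done as asked, in the order asked, and still so for the second after the job is handed in, with the robot touching nothing.
It also fails if it takes over 58 s, if anything falls off the work surface, if the arm or the gripper's body presses on something with over 40 N, if the wrist force passes 120 N, or if a joint passes its speed limit or range.

## Working session

There is one attempt and no reset: what is moved stays moved. The work goes in short steps, Python scripts to look and compute and a tool call to move; the robot and the scene stay as the last step left them, time stands still between calls to the robot, and variables do not carry over. Pictures are saved under pics/ and viewed, and the job is handed in when it is done.

Besides the shell and the picture viewer there is one more tool, called after "Emit:" by a JSON object that holds its "method" and its "body". play_rows: Moves the arm, as the interface text tells. Its arguments: {"type":"object","properties":{"increments":{"type":"array","items":{"type":"array","items":{"type":"array","items":{"type":"number"}}}},"force":{"type":"number"}},"required":["increments"]}

```bash
mkdir -p pics; python3 - <<'E'
from bench import r
import cv2,numpy as np,pickle
print(r.observe())
for n in ("side","top"):
    d=r.get_image(n); cv2.imwrite(f"pics/{n}0.png",d["color"][:,:,::-1]); pickle.dump(d,open(f"{n}0.pkl","wb"))
    R=cv2.Rodrigues(d["rvec"])[0]; print(n,d["intrinsics"],d["D"],"pos",-R.T@np.ravel(d["tvec"]),R)
E
```

```text
{'t': 0.0, 'joints': array([-1.21126139e+00,  3.79416900e-01,  1.73479594e+00,  1.24881504e-05,
        1.02847739e+00, -3.32916168e-02]), 'joint_vel': array([ 3.71812327e-04, -1.70074800e-03,  3.46282902e-05,  1.59227348e-03,
       -3.93356367e-04, -4.12753375e-04]), 'effort': array([-1.97283633e-03, -7.63732624e+01, -4.34373093e+01,  6.50136452e-02,
        4.23500582e-02, -9.28482950e-05]), 'tool_pos': array([ 0.26782212, -0.64630381,  0.21327491]), 'orientation': array([-3.14049604e+00, -4.72167382e-05,  3.92820074e-01]), 'contact_force': array([-0.30650298,  0.48355584,  0.03740304]), 'torque': array([ 0.03835157, -0.03439996, -0.01035425]), 'gripper_width': 0.09130072913707922}
side [[504.5049365    0.         317.80205386]
 [  0.         504.5049365  231.36121864]
 [  0.           0.           1.        ]] [-0.12879179  0.          0.          0.          0.        ] pos [-0.07758953  0.84789474  0.70765993] [[-0.84004136 -0.54247736  0.0069878 ]
 [-0.23861589  0.35787458 -0.90276699]
 [ 0.4872299  -0.76002901 -0.43007316]]
top [[606.09424214   0.         330.04700703]
 [  0.         606.09424214 235.84064715]
 [  0.           0.           1.        ]] [-0.15498961  0.          0.          0.          0.        ] pos [ 0.40974571 -0.12671119  1.56908758] [[ 0.02701252 -0.99954724  0.01325252]
 [-0.9925113  -0.02839757 -0.11880616]
 [ 0.11912871 -0.00994402 -0.99282902]]
```

View pics/side0.png

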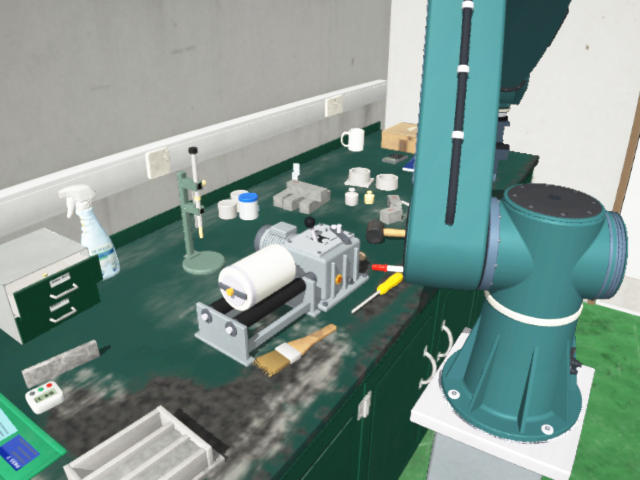

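View pics/top0.png

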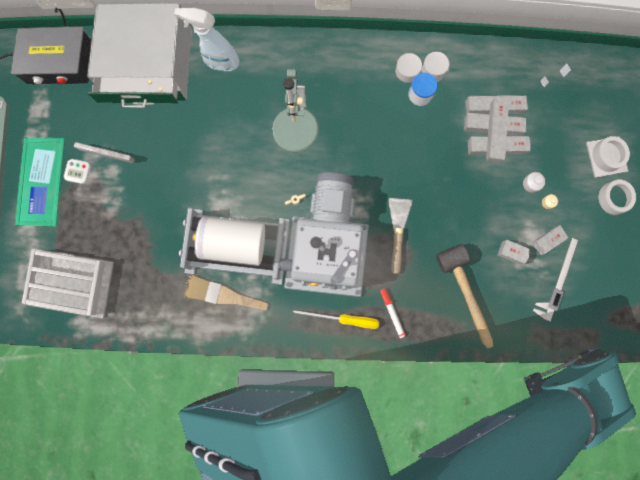

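```bash
python3 - <<'E'
import cv2
a=cv2.imread("pics/top0.png")[170:300,270:380]; cv2.imwrite("pics/top0z.png",cv2.resize(a,None,fx=4.6,fy=4.6,interpolation=cv2.INTER_CUBIC))
a=cv2.imread("pics/side0.png")[205:315,240:380]; cv2.imwrite("pics/side0z.png",cv2.resize(a,None,fx=5,fy=5,interpolation=cv2.INTER_CUBIC))
E
```

```text
(no output)
```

View pics/top0z.png

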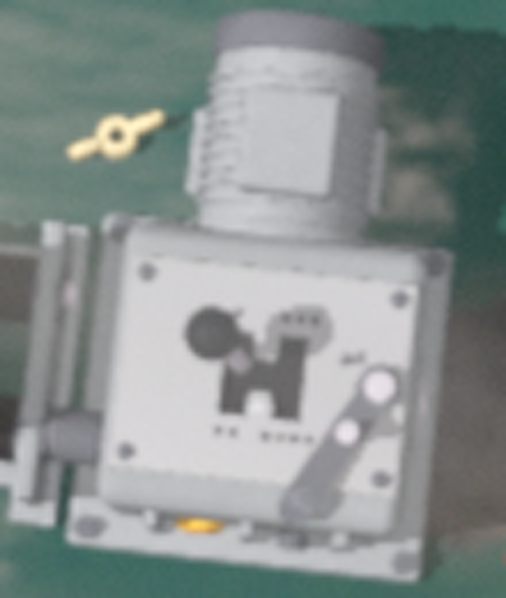

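View pics/side0z.png

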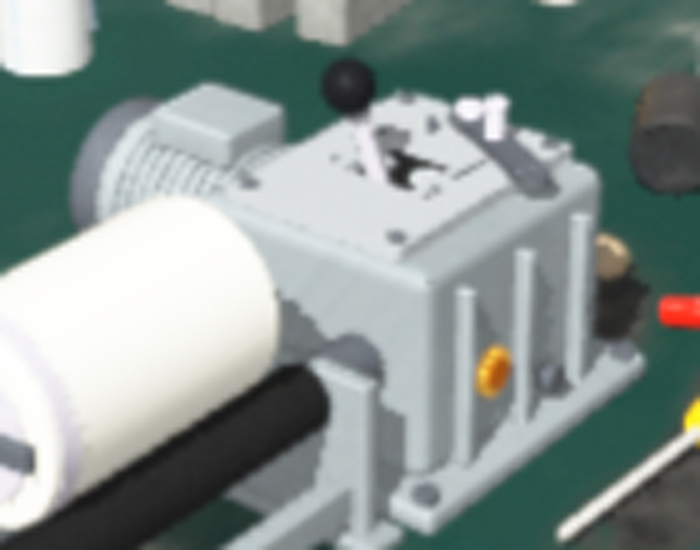

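```bash
cat > h.py <<'E'
import cv2,numpy as np,pickle
def ray(d,p):
    u=cv2.undistortPoints(np.array([[p]],float),d["intrinsics"],d["D"])[0,0]
    R=cv2.Rodrigues(d["rvec"])[0]; o=-R.T@np.ravel(d["tvec"]); return o,R.T@np.array([u[0],u[1],1])
def onz(d,p,z):
    o,v=ray(d,p); return o+v*(z-o[2])/v[2]
def proj(d,P): return cv2.projectPoints(np.array(P,float).reshape(-1,3),d["rvec"],d["tvec"],d["intrinsics"],d["D"])[0][:,0]
def tri(l):
    A=np.zeros((3,3));b=np.zeros(3)
    for d,p in l:
        o,v=ray(d,p); v/=np.linalg.norm(v); M=np.eye(3)-np.outer(v,v); A+=M;b+=M@o
    return np.linalg.solve(A,b)
T=lambda X,Y:((X+.5)/4.6-.5+270,(Y+.5)/4.6-.5+170)
S=lambda X,Y:((X+.5)/5-.5+240,(Y+.5)/5-.5+205)
def load(k=0): return [pickle.load(open(f"{n}{k}.pkl","rb")) for n in ("side","top")]
E
python3 - <<'E'
from h import *
s,t=load()
for n,p in dict(sc1=(148,272),sc2=(400,300),sc3=(380,480),sc4=(127,452),H=(262,377)).items(): print(n,onz(t,T(*p),.138).round(4))
for n,p in dict(sc2=(403,97),sc4=(397,237),sc1=(248,181)).items(): print("side",n,onz(s,S(*p),.138).round(4))
for n,(p,q) in dict(knob=((349,86),(211,333)),sc4=((397,237),(127,452)),sc1=((248,181),(148,272)),post=((496,101),(347,430)),piv=((470,108),(379,385))).items(): print(n,tri([(s,S(*p)),(t,T(*q))]).round(4))
E
```

```text
sc1 [ 0.5966 -0.0733  0.138 ]
sc2 [ 0.5857 -0.2041  0.138 ]
sc3 [ 0.4923 -0.1959  0.138 ]
sc4 [ 0.503  -0.0655  0.138 ]
H [ 0.5437 -0.1338  0.138 ]
side sc2 [ 0.5875 -0.2014  0.138 ]
side sc4 [ 0.5024 -0.0629  0.138 ]
side sc1 [ 0.5978 -0.0722  0.138 ]
knob [ 0.5603 -0.1076  0.1868]
sc4 [ 0.5034 -0.0653  0.1366]
sc1 [ 0.5973 -0.0729  0.1378]
post [ 0.5156 -0.1774  0.1632]
piv [ 0.5406 -0.1938  0.1464]
```

Emit:
{"method": "play_rows", "body": {"increments": [[[255,0,0,1.5,0],[255,1.5,2,1.5,-3],[255,2.5,4,1,-3],[255,2.5,4,0,-3],[255,2.5,4,0,-3],[255,2.5,4,0,-3],[255,2.5,4,0,-3],[255,2.5,4,0,-3],[255,2.5,4,0,-3],[255,2.5,4,0,-3.3]]], "force": 30}}

```text
t: 1.35
tool_pos: [0.4838, -0.3055, 0.2551]
orientation: [3.141, -0.001, -0.086]
contact_force: [0.7, -0.6, 0.3]
gripper_width: 0.0007
```

Emit:
{"method": "play_rows", "body": {"increments": [[[255,2.4,4,0,0],[255,2.4,4,0,0],[255,2.4,4,0,0],[255,2.3,4,0,0],[255,1.5,2.3,0,0],[255,0.8,1.2,0,0],[255,0,0,0,0]]]}}

```text
t: 2.22
tool_pos: [0.6011, -0.1115, 0.2543]
orientation: [3.141, -0.0, -0.083]
contact_force: [0.1, 0.6, -1.0]
gripper_width: 0.0003
```

```bash
cat > snap.py <<'E'
import sys,cv2,pickle,numpy as np
from bench import r
k=sys.argv[1]
for n in ("side","top"):
    d=r.get_image(n); pickle.dump(d,open(f"{n}{k}.pkl","wb"))
    a=d["color"][:,:,::-1]
    a=a[170:300,270:380] if n=="top" else a[205:315,240:380]
    f=4.6 if n=="top" else 5
    a=cv2.resize(a,None,fx=f,fy=f,interpolation=cv2.INTER_CUBIC)[:550]
    out=a if n=="side" else out
    if n=="side": S=a
    else:
        w=800; a=cv2.resize(a,(int(a.shape[1]*.55/1),int(a.shape[0]*.55)))
        b=cv2.resize(S,(int(S.shape[1]*.7),int(S.shape[0]*.7)))
        H=max(a.shape[0],b.shape[0]); c=np.zeros((H,a.shape[1]+b.shape[1],3),np.uint8); c[:b.shape[0],:b.shape[1]]=b; c[:a.shape[0],b.shape[1]:]=a
        cv2.imwrite(f"pics/c{k}.png",c); cv2.imwrite(f"pics/s{k}.png",S)
o=r.observe(); print(o["t"],o["tool_pos"].round(4),o["orientation"].round(3),o["contact_force"].round(1))
R=np.array([[np.cos(-.083),-np.sin(-.083)],[np.sin(-.083),np.cos(-.083)]])
print("tcp in mill",(R.T@(o["tool_pos"][:2]-[.545,-.134])).round(4))
E
python3 snap.py 1
```

```text
2.325 [ 0.6006 -0.1124  0.2541] [ 3.141  0.    -0.084] [ 0.   0.1 -0.2]
tcp in mill [0.0536 0.0261]
```

View pics/c1.png

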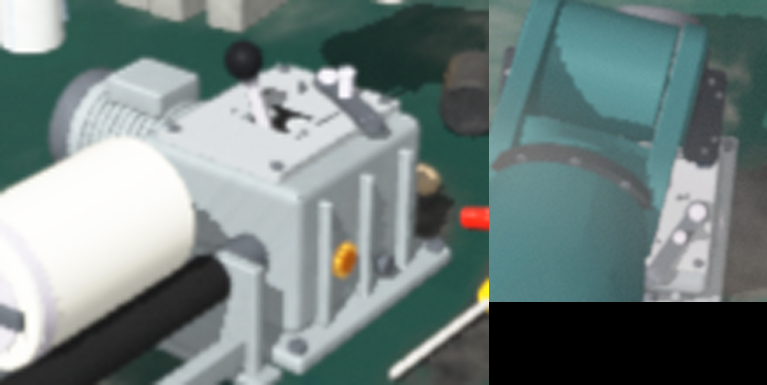

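```bash
sed -i 's/a\[205:315,240:380\]/a[165:275,240:380]/' snap.py; sed -i 's/+205)/+165)/' h.py; python3 snap.py 2
```

```text
2.425 [ 0.6005 -0.1126  0.2541] [ 3.142  0.    -0.085] [ 0.4 -0.2  2.1]
tcp in mill [0.0536 0.026 ]
```

View pics/s2.png

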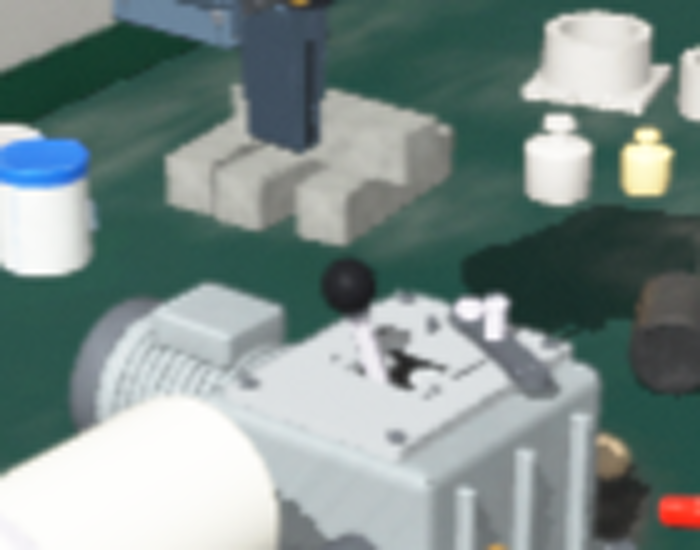

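The closed fingers end at about zoomed pixel (285,148), behind and above the knob at (349,286). I'll lower them behind the knob.

Emit:
{"method": "play_rows", "body": {"increments": [[[255,0,0.2,-2,0],[255,0,0,-2,0],[255,0,0,-2,0],[255,0,0,-1.5,0],[255,0,0,-0.6,0],[255,0,0,0,0]]]}}

```text
t: 3.18
tool_pos: [0.6009, -0.1097, 0.1727]
orientation: [-3.142, 0.0, -0.084]
contact_force: [1.0, 0.8, 0.3]
gripper_width: 0.0002
```

```bash
python3 snap.py 3
```

```text
3.275 [ 0.6013 -0.1098  0.1735] [ 3.141e+00 -1.000e-03 -8.400e-02] [ 0.1  0.3 -0.3]
tcp in mill [0.0541 0.0288]
```

View pics/s3.png

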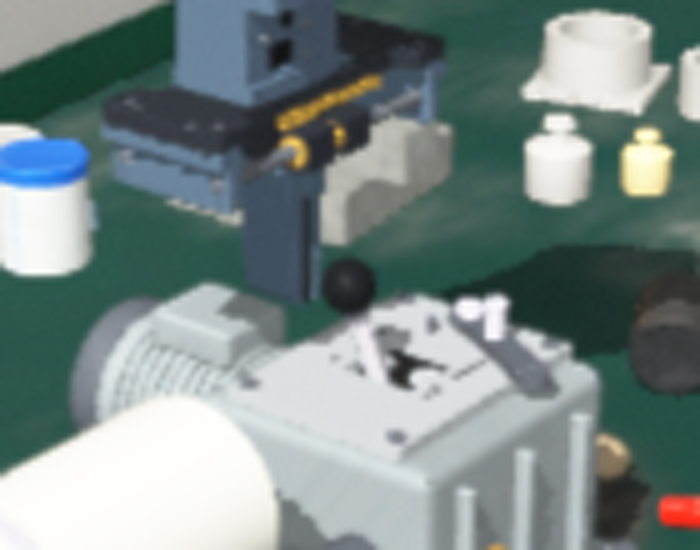

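Emit:
{"method": "play_rows", "body": {"increments": [[[255,-0.4,0.03,0,0],[255,-0.4,0.03,0,0],[255,-0.3,0.03,0,0],[255,-0.3,0.03,0,0]]]}}

```text
t: 3.78
tool_pos: [0.5873, -0.1086, 0.1734]
orientation: [3.142, -0.002, -0.084]
contact_force: [2.7, -0.8, 1.7]
gripper_width: 0.0002
```

Emit:
{"method": "play_rows", "body": {"increments": [[[255,-0.2,0.02,0,0],[255,-0.2,0.02,0,0]]]}}

```text
t: 4.03
tool_pos: [0.5833, -0.1082, 0.1733]
orientation: [3.141, -0.001, -0.084]
contact_force: [3.9, -1.5, 2.3]
gripper_width: 0.0003
```

Emit:
{"method": "play_rows", "body": {"increments": [[[255,-0.2,0.02,0,0],[255,-0.2,0.02,0,0],[255,-0.2,0,0,0],[255,0,0,0,0]]]}}

```text
t: 4.53
tool_pos: [0.5767, -0.1077, 0.1729]
orientation: [-3.142, 0.0, -0.084]
contact_force: [2.0, -1.0, 1.9]
gripper_width: 0.0005
```

```bash
python3 snap.py 4
```

```text
4.625 [ 0.5767 -0.1076  0.1728] [-3.142  0.    -0.084] [ 2.3 -1.2  2.4]
tcp in mill [0.0295 0.0289]
```

View pics/s4.png

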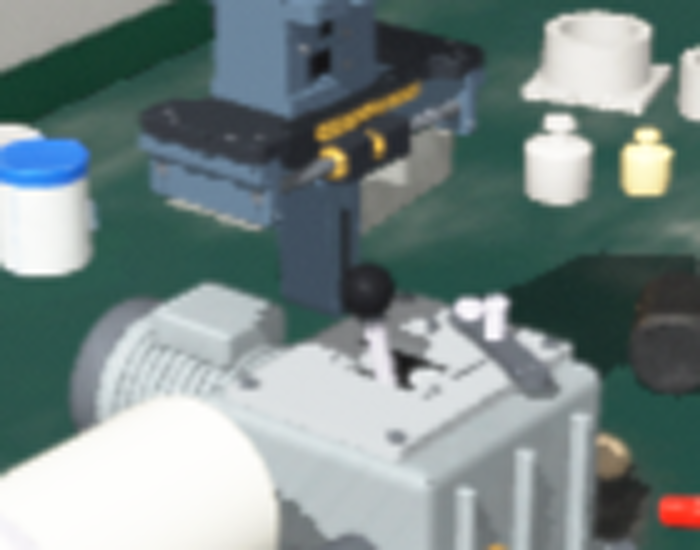

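```bash
cat >> h.py <<'E'
def knob(f,sd,g=(.545,-.134),yaw=-.083):
    x=.105*np.sin(f)*np.cos(sd);y=-.105*np.sin(sd);z=.088+.105*np.cos(f)*np.cos(sd)
    c,s=np.cos(yaw),np.sin(yaw); return [g[0]+c*x-s*y,g[1]+s*x+c*y,z]
def SZ(d,P): q=proj(d,P); return (q+.5-[240,165])*5-.5
E
python3 - <<'E'
from h import *
s,t=load(4)
for f in (.13,.06,.03,0,-.03): print(f,SZ(s,knob(f,-.265)).round(1))
for sd in (.2,.27,.32): print(sd,SZ(s,knob(0,sd)).round(1),SZ(s,knob(.33,sd)).round(1))
E
```

```text
0.13 [[348.7 282.8]]
0.06 [[359.8 285.2]]
0.03 [[364.6 286.5]]
0 [[369.4 288. ]]
-0.03 [[374.2 289.6]]
0.2 [[427.8 254.5]] [[376.2 248.2]]
0.27 [[436.1 253.2]] [[385.5 247. ]]
0.32 [[441.9 252.8]] [[392.1 246.8]]
```

Emit:
{"method": "play_rows", "body": {"increments": [[[255,0.7,-0.06,0,0],[255,0.8,-0.06,0,0],[255,0.08,1,0,0],[255,0.16,2,0,0],[255,0.08,1,0,0],[255,-1.4,0.12,0,0],[255,-1.6,0.13,0,0],[255,-1.4,0.12,0,0],[255,0,0,0,0]]]}}

```text
t: 5.75
tool_pos: [0.55, -0.0653, 0.1731]
orientation: [-3.142, 0.0, -0.084]
contact_force: [0.3, -0.8, 0.0]
gripper_width: 0.0005
```

```bash
python3 snap.py 5
```

```text
5.85 [ 0.5513 -0.0654  0.1732] [ 3.142e+00 -1.000e-03 -8.400e-02] [ 0.2 -0.1 -0.6]
tcp in mill [0.0006 0.0689]
```

View pics/c5.png

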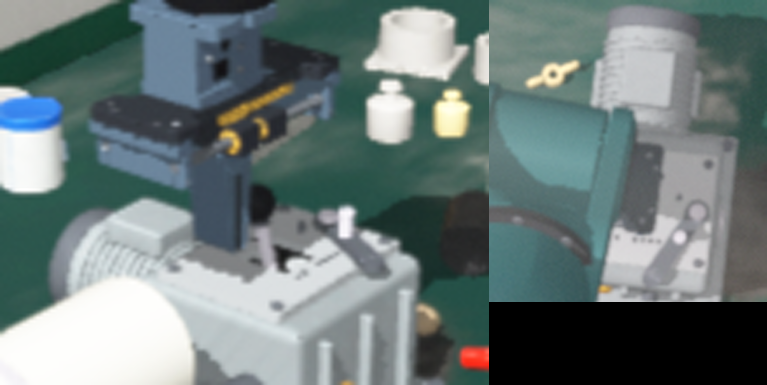

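Emit:
{"method": "play_rows", "body": {"increments": [[[255,-0.05,-0.6,0,0],[255,-0.05,-0.6,0,0],[255,-0.04,-0.5,0,0],[255,-0.04,-0.5,0,0],[255,-0.04,-0.5,0,0]]]}}

```text
t: 6.48
tool_pos: [0.5491, -0.0924, 0.1732]
orientation: [-3.141, -0.0, -0.084]
contact_force: [1.0, 3.6, 3.4]
gripper_width: 0.0002
```

Emit:
{"method": "play_rows", "body": {"increments": [[[255,-0.03,-0.4,0,0],[255,-0.03,-0.4,0,0],[255,-0.03,-0.4,0,0]]]}}

```text
t: 6.85
tool_pos: [0.548, -0.1044, 0.1729]
orientation: [3.142, 0.0, -0.084]
contact_force: [0.6, 4.1, 2.7]
gripper_width: 0.0002
```

```bash
python3 snap.py 6
```

```text
6.95 [ 0.548  -0.1046  0.1729] [ 3.141  0.    -0.084] [0.2 3.  2.9]
tcp in mill [0.0005 0.0296]
```

View pics/s6.png

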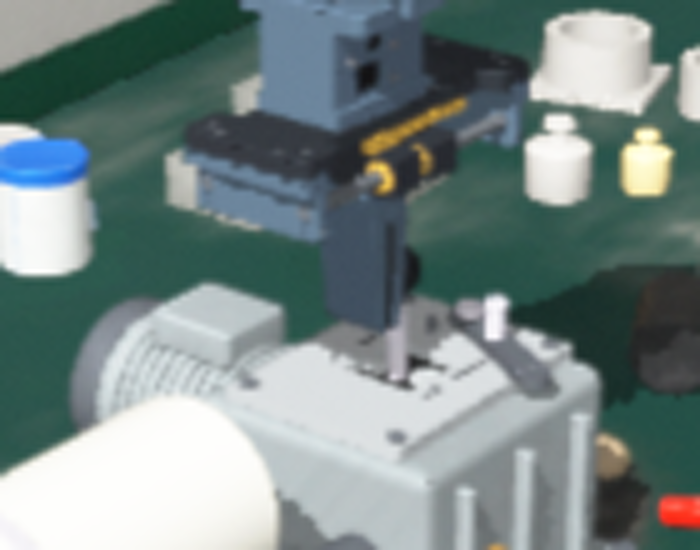

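The knob is crossing freely at about 4 N; the stem is near zoomed (398,345). I'll keep pushing.

Emit:
{"method": "play_rows", "body": {"increments": [[[255,-0.03,-0.4,0,0],[255,-0.03,-0.4,0,0],[255,-0.03,-0.4,0,0],[255,-0.03,-0.4,0,0],[255,-0.03,-0.4,0,0]]]}}

```text
t: 7.58
tool_pos: [0.5465, -0.1245, 0.1729]
orientation: [-3.142, 0.0, -0.084]
contact_force: [-0.0, 3.2, 2.4]
gripper_width: 0.0005
```

Emit:
{"method": "play_rows", "body": {"increments": [[[255,-0.02,-0.3,0,0],[255,-0.02,-0.3,0,0],[255,-0.02,-0.3,0,0]]]}}

```text
t: 7.95
tool_pos: [0.5457, -0.1333, 0.1727]
orientation: [-3.141, 0.001, -0.084]
contact_force: [-0.0, 2.6, -2.1]
gripper_width: 0.0004
```

```bash
python3 snap.py 7
```

```text
8.05 [ 0.5457 -0.1334  0.1727] [-3.142  0.    -0.084] [ 0.3  2.9 -1.5]
tcp in mill [0.0007 0.0007]
```

View pics/s7.png

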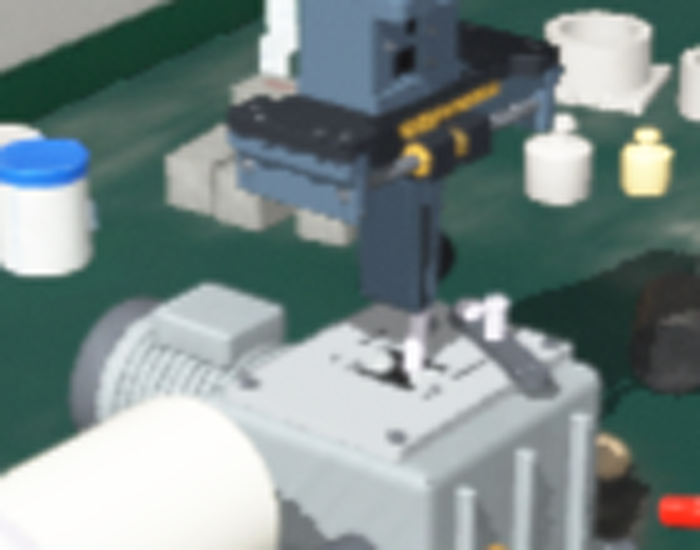

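Emit:
{"method": "play_rows", "body": {"increments": [[[255,-0.01,-0.15,0,0],[255,-0.01,-0.15,0,0],[255,0,0,0,0]]]}}

```text
t: 8.43
tool_pos: [0.5456, -0.1362, 0.1729]
orientation: [-3.142, 0.0, -0.084]
contact_force: [-0.1, 2.7, -2.0]
gripper_width: 0.0001
```

Emit:
{"method": "play_rows", "body": {"increments": [[[255,0.08,1,0,0],[255,0.13,1.5,0,0],[255,0,0,0,0]]]}}

```text
t: 8.8
tool_pos: [0.548, -0.1101, 0.1731]
orientation: [3.142, -0.0, -0.082]
contact_force: [-0.4, -0.5, 0.4]
gripper_width: 0.0004
```

```bash
python3 snap.py 8
```

```text
8.9 [ 0.548  -0.1109  0.173 ] [ 3.141 -0.    -0.083] [-0.2  0.   0.2]
tcp in mill [0.001  0.0233]
```

View pics/s8.png

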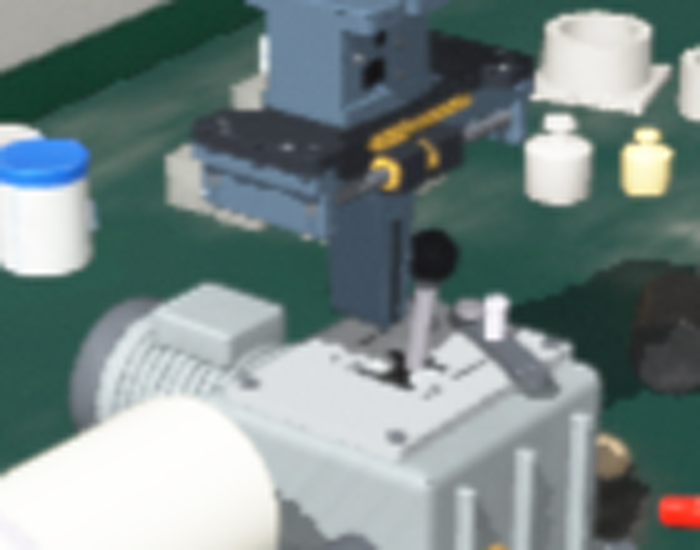

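Emit:
{"method": "play_rows", "body": {"increments": [[[255,-1.4,0.12,0,0],[255,-1.8,0.15,0,0],[255,-1.4,0.11,0,0],[255,-0.1,-1.4,0,0],[255,-0.18,-2.2,0,0],[255,-0.12,-1.5,0,0],[255,0,0,0,0]]]}}

```text
t: 9.78
tool_pos: [0.4979, -0.1595, 0.173]
orientation: [3.142, -0.0, -0.085]
contact_force: [-0.9, -0.3, 0.0]
gripper_width: 0.0004
```

```bash
python3 snap.py 9
```

```text
9.875 [ 0.4978 -0.1584  0.1728] [-3.141  0.    -0.084] [-0.8  0.7  0.4]
tcp in mill [-0.045  -0.0283]
```

View pics/s9.png

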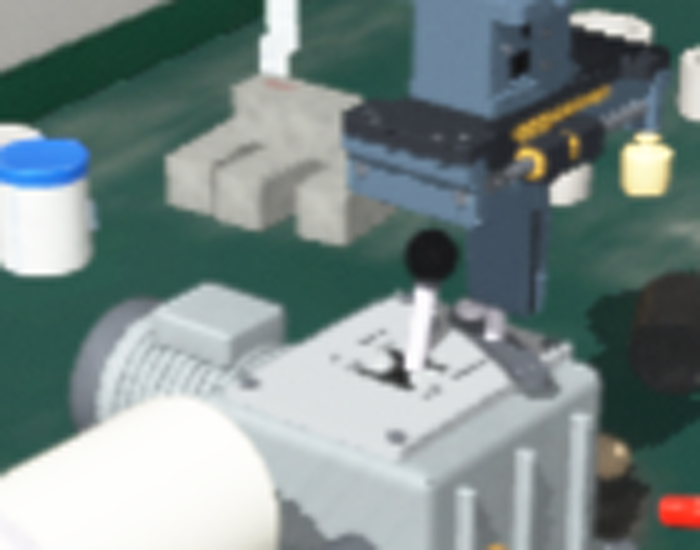

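Now push forward along the slot.

Emit:
{"method": "play_rows", "body": {"increments": [[[255,0.6,-0.05,0,0],[255,0.6,-0.05,0,0],[255,0.5,-0.04,0,0],[255,0.4,-0.03,0,0],[255,0.4,-0.03,0,0],[255,0.4,-0.03,0,0]]]}}

```text
t: 10.62
tool_pos: [0.527, -0.1606, 0.1729]
orientation: [-3.141, 0.0, -0.084]
contact_force: [-2.7, 1.2, 2.2]
gripper_width: 0.0006
```

Emit:
{"method": "play_rows", "body": {"increments": [[[255,0.4,-0.03,0,0],[255,0.4,-0.03,0,0],[255,0.4,-0.03,0,0],[255,0.4,-0.03,0,0]]]}}

```text
t: 11.12
tool_pos: [0.5428, -0.1618, 0.1726]
orientation: [-3.141, 0.001, -0.084]
contact_force: [-3.2, 0.8, -3.7]
gripper_width: 0.0003
```

```bash
python3 snap.py 10
```

```text
11.225 [ 0.543  -0.1619  0.1727] [-3.141  0.    -0.084] [-2.7  1.2 -1.8]
tcp in mill [ 0.0003 -0.0279]
```

View pics/s10.png

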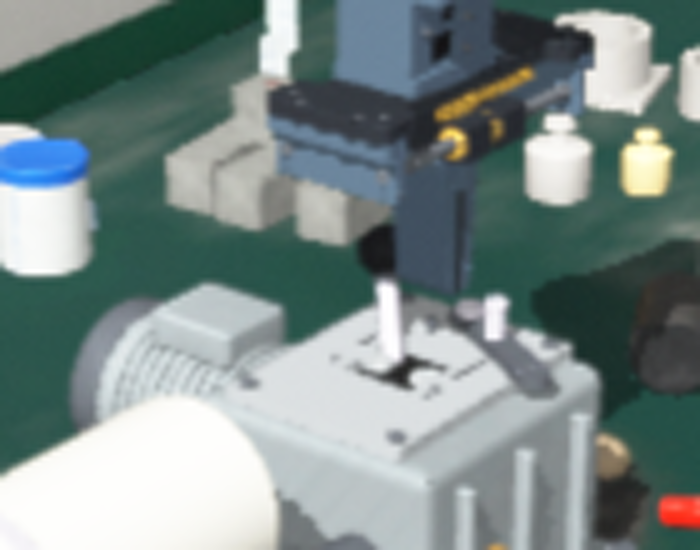

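Emit:
{"method": "play_rows", "body": {"increments": [[[255,0.2,-0.02,0,0],[255,0.2,-0.02,0,0]]]}}

```text
t: 11.48
tool_pos: [0.5452, -0.1619, 0.1722]
orientation: [-3.141, 0.004, -0.083]
contact_force: [-15.1, 1.6, 1.4]
gripper_width: 0.0004
```

Emit:
{"method": "play_rows", "body": {"increments": [[[255,0.15,-0.01,0,0],[255,0.1,-0.01,0,0]]]}}

```text
t: 11.72
tool_pos: [0.5464, -0.162, 0.172]
orientation: [-3.141, 0.007, -0.083]
contact_force: [-23.0, 2.9, 6.7]
gripper_width: 0.0005
```

Emit:
{"method": "play_rows", "body": {"increments": [[[255,-0.6,0.05,0,0],[255,-1.5,0.12,0,0],[255,-2,0.17,0,0],[255,-1.7,0.14,0,0],[255,-0.9,0.06,0,0],[255,-0.1,-1.6,0,0],[255,0,0,0,0]]]}}

```text
t: 12.6
tool_pos: [0.4819, -0.1744, 0.1732]
orientation: [3.141, -0.001, -0.085]
contact_force: [0.1, -0.2, 0.2]
gripper_width: 0.0006
```

```bash
python3 snap.py 11; python3 - <<'E'
from h import *
s,t=load(11)
for sd in (.22,.27,.32): print(sd,[SZ(s,knob(f,sd))[0].round(1) for f in (.25,.3,.33)])
E
```

```text
12.7 [ 0.4817 -0.1735  0.1729] [-3.142 -0.    -0.084] [-0.3  0.2 -0.7]
tcp in mill [-0.0598 -0.0447]
0.22 [array([390.9, 247.4]), array([383.3, 247.5]), array([378.8, 247.8])]
0.27 [array([397.3, 246.6]), array([389.9, 246.7]), array([385.5, 247. ])]
0.32 [array([403.7, 246.4]), array([396.4, 246.5]), array([392.1, 246.8])]
```

View pics/s11.png

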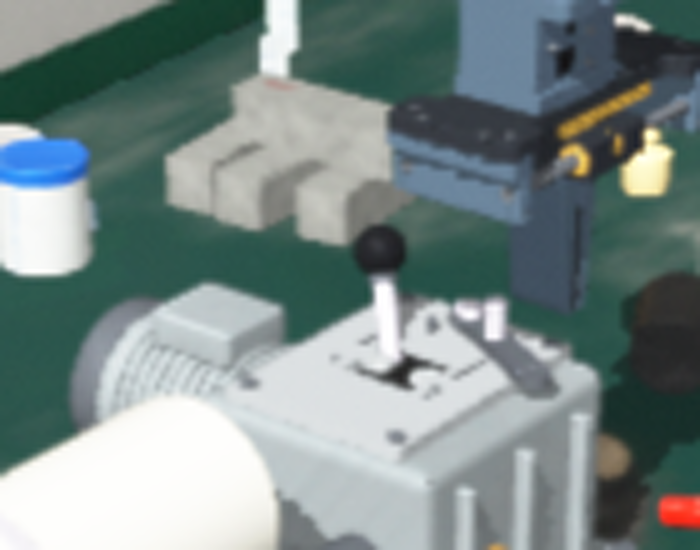

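View pics/c11.png

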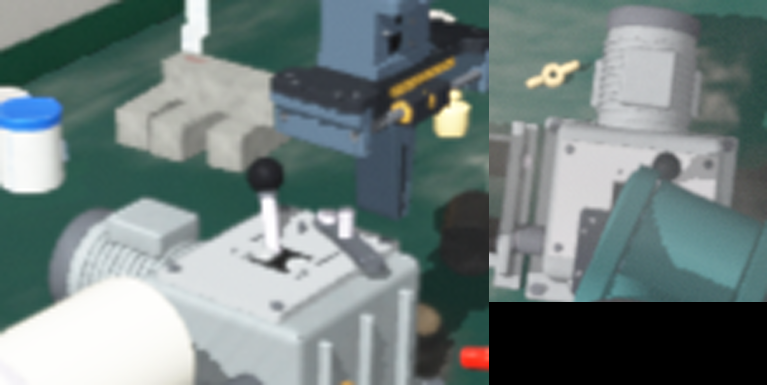

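Knob at zoomed (380,250) matches fore 0.33 and side 0.23–0.27, so it is home in the three-dot slot. Next is the post.

Emit:
{"method": "play_rows", "body": {"increments": [[[255,0,0,-0.8,0],[255,0,0,-0.8,0],[255,0.4,-0.03,0,0],[255,0.4,-0.03,0,0],[255,0.3,-0.02,0,0],[255,0.3,0.03,0,0]]]}}

```text
t: 13.45
tool_pos: [0.494, -0.173, 0.1566]
orientation: [-3.14, 0.004, -0.084]
contact_force: [-15.1, 8.0, 9.3]
gripper_width: 0.0004
```

Emit:
{"method": "play_rows", "body": {"increments": [[[255,0.3,0.1,0,0],[255,0.3,0.1,0,0],[255,0.3,0.1,0,0]]]}}

```text
t: 13.82
tool_pos: [0.5007, -0.1682, 0.1556]
orientation: [-3.137, 0.009, -0.084]
contact_force: [-18.2, 19.6, 6.8]
gripper_width: 0.0003
```

```bash
python3 snap.py 12
```

```text
13.925 [ 0.5009 -0.168   0.1555] [-3.137  0.009 -0.084] [-17.1  19.4   7.8]
tcp in mill [-0.0411 -0.0376]
```

View pics/s12.png

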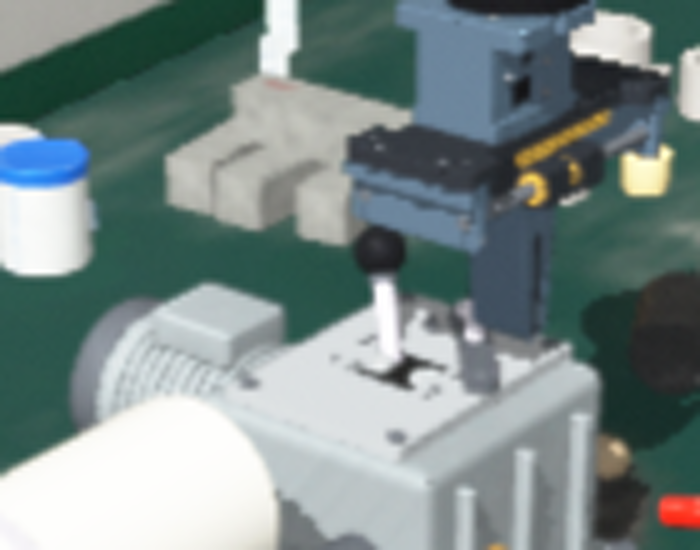

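The lateral reaction (+19 N) suggests the post has nested in the seam between the two closed fingers. I'll back off and turn the tool a quarter turn, so that the flat back of a finger does the pushing.

Emit:
{"method": "play_rows", "body": {"increments": [[[255,-0.5,0.04,0,0],[255,-1,0.08,0,0],[255,-1,0.08,1,0],[255,0,0,1,10],[255,0,0,0,10],[255,0,0,0,10],[255,0,0,0,10],[255,0,0,0,10],[255,0,0,0,10],[255,0,0,0,10]]]}}

```text
t: 15.18
tool_pos: [0.4793, -0.1689, 0.1779]
orientation: [3.14, 0.0, 1.144]
contact_force: [-0.3, -0.2, -0.2]
gripper_width: 0.0003
```

Emit:
{"method": "play_rows", "body": {"increments": [[[255,0,0,0,10],[255,0,0,0,10],[255,0,0,0,0]]]}}

```text
t: 15.55
tool_pos: [0.4793, -0.1688, 0.1777]
orientation: [3.141, 0.0, 1.486]
contact_force: [0.3, -0.9, 0.6]
gripper_width: 0.0005
```

```bash
python3 snap.py 13
```

```text
15.65 [ 0.4793 -0.1687  0.1774] [3.141 0.    1.483] [-0.1 -0.2 -0.9]
tcp in mill [-0.0626 -0.0401]
```

View pics/s13.png

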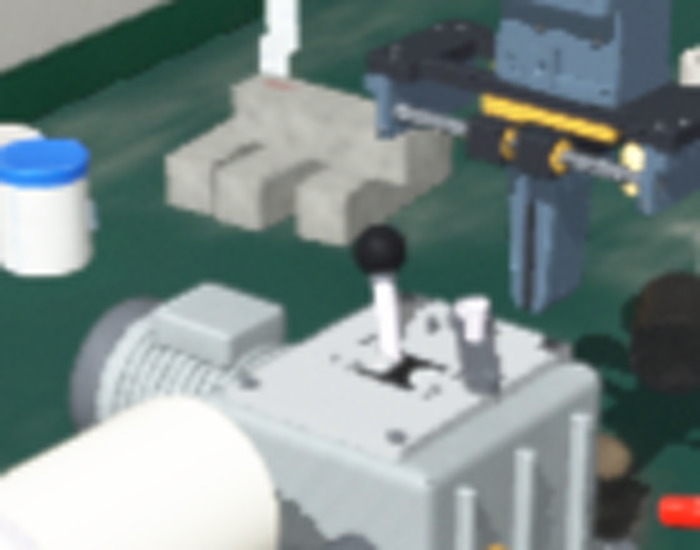

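View pics/c13.png

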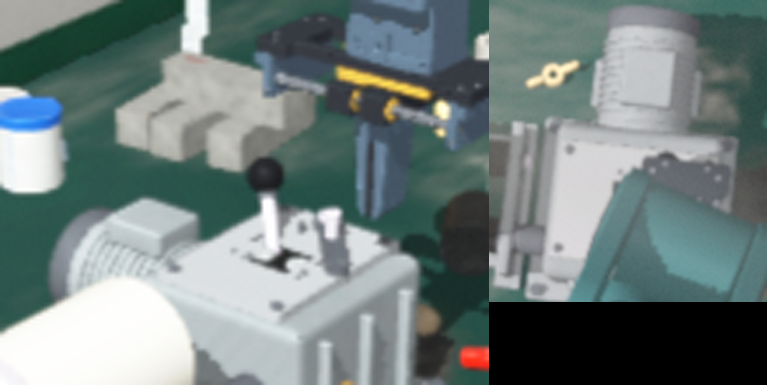

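```bash
python3 - <<'E'
from h import *
s,t=load(13)
P=lambda a,z=.166,L=.03:[.545+.9966*(-L*np.sin(a))+.083*(-.06+L*np.cos(a)),-.134-.083*(-L*np.sin(a))+.9966*(-.06+L*np.cos(a)),z]
for a in (0,.3,.5,.6,.7,.8,.9,1.07): print(a,SZ(s,P(a))[0].round(1),SZ(s,P(a,.145,.084))[0].round(1))
E
```

```text
0 [437.8 293.1] [373.3 365.6]
0.3 [453.1 296.7] [417.  376.6]
0.5 [464.4 298. ] [449.6 380.6]
0.6 [470.3 298.3] [466.3 381.5]
0.7 [476.1 298.3] [483.2 381.7]
0.8 [481.9 298.1] [499.8 381.1]
0.9 [487.5 297.7] [516.2 379.7]
1.07 [496.8 296.4] [542.6 375.8]
```

Emit:
{"method": "play_rows", "body": {"increments": [[[255,0,0,-1,0],[255,0,0,-1,0],[255,0.7,-0.06,0,0],[255,0.7,-0.06,0,0],[255,0.5,-0.04,0,0],[255,0.3,-0.02,0,0],[255,0.3,-0.02,0,0]]]}}

```text
t: 16.52
tool_pos: [0.5045, -0.1706, 0.157]
orientation: [3.142, 0.0, 1.487]
contact_force: [-0.8, -0.3, 0.2]
gripper_width: 0.0007
```

Emit:
{"method": "play_rows", "body": {"increments": [[[255,0.3,0.07,0,0],[255,0.3,0.07,0,0],[255,0.3,0.05,0,0]]]}}

```text
t: 16.9
tool_pos: [0.5125, -0.168, 0.1565]
orientation: [-3.139, -0.001, 1.487]
contact_force: [-4.7, 3.5, 0.3]
gripper_width: 0.0004
```

```bash
python3 snap.py 14
```

```text
17.0 [ 0.5129 -0.1683  0.1566] [-3.140e+00 -1.000e-03  1.487e+00] [-2.9  1.9 -0.1]
tcp in mill [-0.0291 -0.0368]
```

View pics/s14.png

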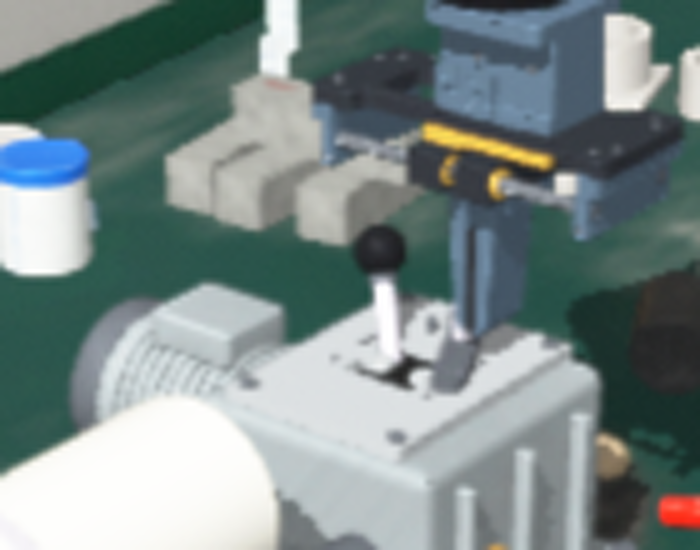

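Force is only about 5 N now and the bar is closing (tip near zoomed (452,385)). I'll carry on.

Emit:
{"method": "play_rows", "body": {"increments": [[[255,0.3,0.05,0,0],[255,0.3,0.03,0,0],[255,0.2,0,0,0]]]}}

```text
t: 17.38
tool_pos: [0.5216, -0.1679, 0.157]
orientation: [3.141, 0.0, 1.487]
contact_force: [-3.8, 1.8, 0.2]
gripper_width: -0.0
```

Emit:
{"method": "play_rows", "body": {"increments": [[[255,0.2,-0.02,0,0],[255,0.2,-0.02,0,0]]]}}

```text
t: 17.62
tool_pos: [0.5256, -0.1684, 0.157]
orientation: [3.141, 0.0, 1.487]
contact_force: [-2.3, 2.1, 0.3]
gripper_width: 0.0004
```

```bash
python3 snap.py 15
```

```text
17.725 [ 0.5257 -0.1685  0.1571] [3.141 0.    1.487] [-0.7  0.6  0.7]
tcp in mill [-0.0164 -0.0359]
```

View pics/s15.png

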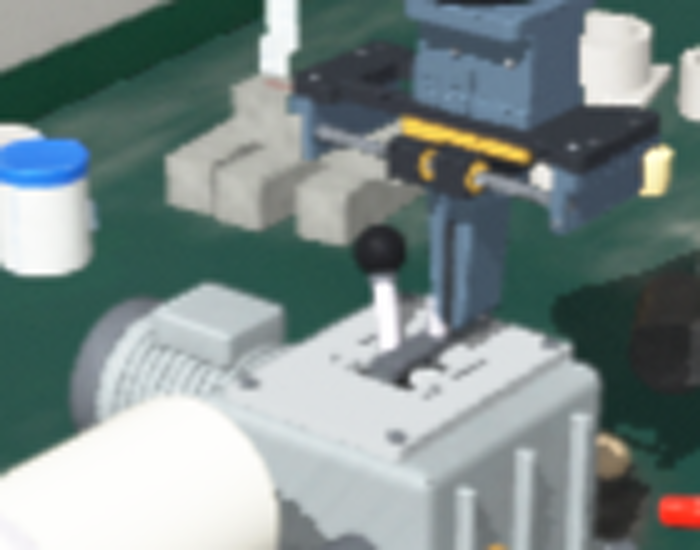

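Emit:
{"method": "play_rows", "body": {"increments": [[[255,0.15,-0.01,0,0],[255,0.15,-0.01,0,0]]]}}

```text
t: 17.98
tool_pos: [0.5268, -0.1683, 0.1566]
orientation: [-3.138, -0.0, 1.487]
contact_force: [-16.9, 0.9, 8.6]
gripper_width: 0.0004
```

Emit:
{"method": "play_rows", "body": {"increments": [[[255,0.1,-0.01,0,0],[255,0.1,-0.01,0,0]]]}}

```text
t: 18.23
tool_pos: [0.5273, -0.1683, 0.1563]
orientation: [-3.134, -0.001, 1.488]
contact_force: [-26.8, 0.5, 16.1]
gripper_width: 0.0005
```

Firm stop at 27 N. I'll retreat and check.

Emit:
{"method": "play_rows", "body": {"increments": [[[255,-0.5,0.04,0,0],[255,-1.5,0.12,0,0],[255,-2,0.16,0.5,0],[255,0,0,3,0],[255,0,-2,3,0],[255,0,-4,1.5,0],[255,0,-5,0,0],[255,0,-5,0,0],[255,0,-5,0,0],[255,0,-4,0,0]]]}}

```text
t: 19.48
tool_pos: [0.4897, -0.4174, 0.237]
orientation: [3.141, 0.001, 1.486]
contact_force: [0.7, -0.0, 0.2]
gripper_width: 0.0006
```

Emit:
{"method": "play_rows", "body": {"increments": [[[255,0,-4,0,0],[255,0,-3,0,0],[255,0,-1,0,0],[255,0,0,0,0]]]}}

```text
t: 19.98
tool_pos: [0.49, -0.4953, 0.2368]
orientation: [-3.142, -0.0, 1.487]
contact_force: [-0.9, 1.1, 0.2]
gripper_width: 0.0007
```

```bash
python3 snap.py 16; python3 - <<'E'
import pickle,cv2
d=pickle.load(open("top16.pkl","rb"))["color"][:,:,::-1]
cv2.imwrite("pics/top16.png",d); cv2.imwrite("pics/top16z.png",cv2.resize(d[170:300,270:380],None,fx=4.6,fy=4.6,interpolation=cv2.INTER_CUBIC))
E
```

```text
20.075 [ 0.4903 -0.4945  0.2369] [-3.142 -0.     1.488] [-0.6  0.1  0. ]
tcp in mill [-0.0246 -0.3638]
```

View pics/s16.png

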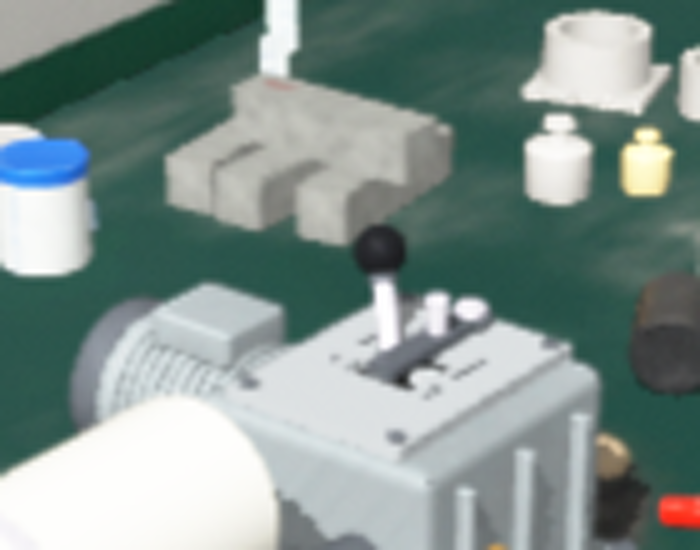

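View pics/top16z.png

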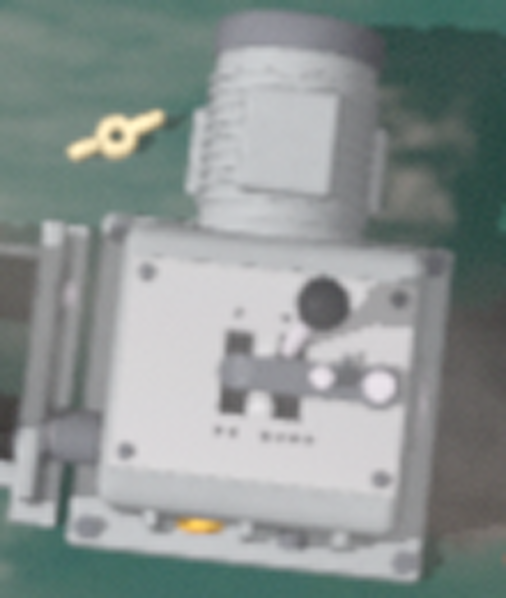

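View pics/top16.png

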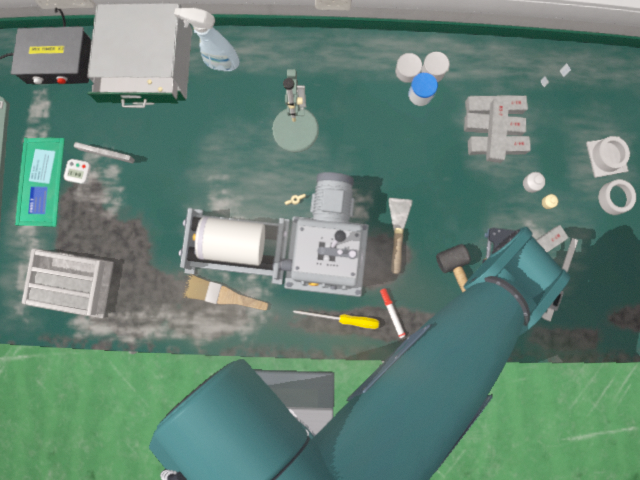

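```bash
python3 - <<'E'
from h import *
s,t=load(16)
k=tri([(s,S(380,250)),(t,T(324,303))]); d=k[:2]-[.545,-.134]
print(k.round(4),"mill",np.array([.9966*d[0]-.083*d[1],.083*d[0]+.9966*d[1]]).round(4))
from bench import r
print(r.finish_job())
E
```

```text
[ 0.5778 -0.1635  0.1818] mill [ 0.0352 -0.0267]
the job is handed in; nothing more can be done
None
```

The lever is home in the three-dot gear and the gate bar is shut against its stop, locking the lever in. The job was handed in at about 20 s, with the arm clear of the mill.

- **Lever:** I pushed it back to neutral, across the channel to the right, then forward until it met the slot end firmly, at about 23 N. Afterwards the knob measured 35 mm ahead and 27 mm right of the gate's middle. Home should be about 33 and 27 mm.
- **Gate bar:** I swung it with the post until it met its stop firmly, at about 27 N. In both final pictures it lies along the neutral channel. In the side picture the post is in the column worked out for fully shut and about 1 pixel off in row.
- **Tools and jar:** they look untouched in the last top picture. The arm covers part of the mallet's handle there.

**One thing went wrong on the way:** on the first push at the post, a sideways reaction of about 19 N and the recess visible between the closed fingers suggested the post had settled into that seam. The fingers were shut the whole time, so I don't think it was gripped. I backed off, turned the tool a quarter turn and finished with the flat outside of one finger, at under 6 N until the stop.

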